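Eject a lens cell from its nest and put it on the rotary stage

ROBOT

A 6-joint arm with a two-finger parallel gripper is mounted at the origin on the work surface. World frame = base frame: x ahead of the robot, y to its left, z up, the work surface at z = 0. Lengths are in m, angles in rad, forces in N, time in s.
With the tool pointing down it reaches from about 0.3 to 0.775 m from the base axis. Payload 14.6 kg.
Tool frame: the origin (TCP) lies at the very end of the fingers, on their centre line; the grasp point (between the pads) lies 19 mm behind it; z points along the fingers, y is the direction in which the jaws open and shut (so a half turn about z gives the same grasp; the last joint's range is limited). The gripper opens to 94 mm and grips with 3 to 60 N. Pads are 16 mm wide; open, the fingers measure 119 mm over their backs; the gripper's body (75 mm by 177 mm) begins 78 mm behind the grasp point.
Start: joints at [1.06, 0.3, 1.521, -0, 1.321, -0.067], TCP at [0.236, 0.497, 0.205] pointing down, gripper open.
Joint ranges: [-3.03, 3.03], [-0.79, 2.21], [0.23, 2.52], [-1.04, 4.18], [0, 3.07], [-2.55, 2.55]. Speed limits (rad/s): [2.22, 2.22, 2.57, 3.14, 3.14, 3.14].

INTERFACE

Orientations are given as [roll, pitch, yaw] about the fixed x, y, z axes, in that order (R = Rz(yaw) Ry(pitch) Rx(roll)).
In Python, from station import get_obs, vision, hand_in gives the robot as it stands.
- The arm moves only by the tool play_rows, never from a script. Its argument "moves" is a list of rows, each an object with "claw": the opening, from 0 (shut) to 1 (fully open); "linear": the shift along the tool's x, y, z in mm, a list of three; "turn": the turn, a rotation vector about the tool's x, y, z in rad, a list of three. In form: [{"claw": claw, "linear": [tx, ty, tz], "turn": [ax, ay, az]}, ...]. A call has 1 to 8 rows; each row is the pose to reach, as a shift and turn from the pose measured when the call began, along the tool's axes at that moment; what a row does not reach only later rows make up. A row lasts 1/8 s, in which the tool goes at most 62.5 mm and 10.7 degrees, less where a joint would pass 70% of its speed; a pose out of reach is approached as far as the arm can. A call with a gripper value outside its range is refused whole. The fingers move at their own pace and stop on an object; "force" is the grip in N (left out, the last holds). Time passes only in rows, so rows that repeat a pose let the fingers close. It gives the time, the measured TCP pose, the force and the opening at its end, in the units of the state.
- get_obs(): the state, without advancing time (a new reading comes with each control period).
- vision.camera(name): name is "scene" or "top" or "wrist"; returns the picture (480x640x3 uint8, blue, green, red); there is no depth.
- vision.camera_info(name): a dict with "camera_matrix" (3x3 intrinsics, pixels), "rvec" (rotation vector, rad) and "tvec" (3), from world to camera coordinates, as OpenCV has them; the wrist camera has in their place "mount" (4x4, takes a point from camera to tool coordinates, whose origin is the TCP and whose axes are the flange's). Camera axes: x right, y down, z forward; pixel columns grow to the right and rows downward; lengths in m; the calibration is good to about 2 mm. A picture is of the moment at which its call begins: read the wrist's pose just before it. camera_info takes no time and is no camera call.
- hand_in(): hands the job in, once; it reports no verdict.
The state is a dict: "time_s": time; "qpos": joint angles; "joint_vel": joint speeds; "tau": joint torques, N m; "ee_pos": TCP position; "eef_rot": TCP orientation; "force": force on the tool from outside, world axes, zero at the start; "moment": the same for the moment, N m; "grip_width": finger opening in m.
Only numpy, scipy, OpenCV 4.12 (cv2) and the standard library are available. Lean on these libraries where they do the work, as an engineer would, in place of code of your own. Each camera call takes 0.05 s, during which the arm holds its last target.

TASK

The lens cell sits flush in the nest of the ejector fixture: press the fixture's lever pad right down so that the ejector pushes the cell up from below, then grip the raised cell and lift it out. Set it down, upright with its glass face still up and without dropping it, in the middle of the round rotary stage, and let go. Leave the other things on the bench where they are.

Things in the scene. Friction and masses are not known exactly. Their poses are not given: they have to be found in the camera images.
- lens_cell: The lens cell in the nest: plain black cylinder, 54 mm diameter, 60 mm tall, 0.17 to 0.35 kg, a glass face in a thin bright ring on its top. Origin at the centre of its underside, z up. At the start its top is flush with the top of the nest, so it cannot be gripped; when fully ejected it stands 30 mm proud, with its lower 30 mm still in the nest.
- nest_mouth (a point): Centre of the nest's mouth, on the flat top of the grey ejector fixture (fixed to the bench, its place and yaw vary; it may be left or right of the stage). The fixture's block is 120 x 120 mm, its top 148 mm above the bench; the round nest is 58 mm wide and 60 mm deep, with a hole in its floor for the ejector pin. Axes are the fixture's: z up, the lever sticks out along -y.
- lever_pad (a point): Centre of the top face of the lever's black pad (46 mm along the fixture's x, 50 mm along the lever, 10 mm thick), 160 to 170 mm from the nest's centre along the fixture's -y. Pad top about 87 mm above the bench at the start, about 32 mm when fully down. The point moves with the pad, and its axes are the lever's.
- eject_lever (a joint): Angle of the ejector lever, a rocker under the nest: 0 with the pad up (start), 0.53 rad with the pad fully down (stop) and the cell fully raised. The pad sinks about 55 mm on an arc about a level axis along the fixture's x that lies 65 mm from the nest's centre towards the pad and 42 mm above the bench; pressing takes about 5 to 9 N on the pad. The first 0.06 rad is free play. Stiff hinge: it stays where it is left, also with the cell's weight on it.
- stage_top (a point): Centre of the flat top of the round aluminium rotary stage, 130 mm diameter, 30 mm above the bench on a square grey foot with a small drum on one side. It is fixed and does not turn; its place varies. z up.
- spare_cell: short stepped black spare cell, 48 mm across, 34 mm tall, standing beside the fixture; bystander (origin under its centre)
- screwdriver: screwdriver, 140 mm, lying beyond the stage; bystander (origin under its centre)
- ring_gauge: steel ring gauge, 64 mm across, 18 mm tall, lying to the left; bystander (origin under its centre)
- disc_gauge: steel disc gauge, 48 mm across, 30 mm tall, standing beyond the task's things; bystander (origin under its centre)
- cleaner: white bottle, 56 mm across, 130 mm tall, standing to the left; bystander (origin under its centre)
- lens_brush: brush, 170 mm, lying to the right; bystander (origin under its centre)
- jar: amber jar, 64 mm across, 70 mm tall, standing to the left; bystander (origin under its centre)

How it is judged:
By the outcome, as a careful person would: the job done as asked, in the order asked, and still so for the second after the job is handed in, with the robot touching nothing.
It also fails if it takes over 48 s, if anything falls off the work surface, if the arm or the gripper's body presses on something with over 40 N, if the wrist force passes 120 N, or if a joint passes its speed limit or range.

## Working session

There is one attempt and no reset: what is moved stays moved. The work goes in short steps, Python scripts to look and compute and a tool call to move; the robot and the scene stay as the last step left them, time stands still between calls to the robot, and variables do not carry over. Pictures are saved under pics/ and viewed, and the job is handed in when it is done.

Besides the shell and the picture viewer there is one more tool, called after ">>>" by a JSON object that holds its "name" and its "arguments". play_rows: Moves the arm, as the interface text tells. Its arguments: {"type":"object","properties":{"moves":{"type":"array","items":{"type":"object","properties":{"claw":{"type":"number"},"linear":{"type":"array","items":{"type":"number"}},"turn":{"type":"array","items":{"type":"number"}}}}},"force":{"type":"number"}},"required":["moves"]}

```bash
mkdir -p pics; ls; python3 - <<'E'
from station import get_obs, vision
import cv2
o=get_obs();print(o)
for n in ("scene","top"):
    cv2.imwrite(f"pics/{n}0.png",vision.camera(n)); i=vision.camera_info(n);print(n,i)
print(vision.camera_info("wrist"))
E
```

```text
pics
{'time_s': 0.0, 'qpos': array([ 1.06041711e+00,  3.00448442e-01,  1.52155284e+00, -8.13780239e-07,
        1.32067032e+00, -6.66421752e-02]), 'joint_vel': array([ 0.00085504,  0.00019175, -0.00099682,  0.00056419,  0.00055754,
       -0.00118264]), 'tau': array([-2.88291718e-03, -5.31793964e+01, -3.52755189e+01,  7.08155846e-02,
        2.42373697e-02, -9.37335653e-05]), 'ee_pos': array([0.23602953, 0.49651073, 0.2049107 ]), 'eef_rot': array([-3.14051605e+00, -7.10638423e-05,  2.69785577e+00]), 'force': array([-0.26305378, -0.07870039, -0.80999092]), 'moment': array([0.01832314, 0.04188316, 0.01161664]), 'grip_width': 0.09408675495397922}
scene {'camera_matrix': array([[525.34055744,   0.        , 325.99300532],
       [  0.        , 525.34055744, 234.47325612],
       [  0.        ,   0.        ,   1.        ]]), 'rvec': array([ 1.4999861,  1.7081458, -0.9548365]), 'tvec': array([ 0.0670722 , -0.18688245,  1.80109821])}
top {'camera_matrix': array([[490.78957641,   0.        , 325.22842733],
       [  0.        , 490.78957641, 242.60784902],
       [  0.        ,   0.        ,   1.        ]]), 'rvec': array([ 2.15764869, -2.16009739,  0.11163479]), 'tvec': array([-0.00612733,  0.56602707,  1.27663085])}
{'camera_matrix': array([[389.35164476,   0.        , 322.74058395],
       [  0.        , 389.35164476, 241.30664394],
       [  0.        ,   0.        ,   1.        ]]), 'mount': array([[-6.41925616e-04, -9.66865892e-01, -2.55284026e-01,
         7.54861699e-02],
       [ 9.99999596e-01, -4.60037318e-04, -7.72202504e-04,
         5.08761381e-04],
       [ 6.29176084e-04, -2.55284419e-01,  9.66865797e-01,
        -1.79398614e-01],
       [ 0.00000000e+00,  0.00000000e+00,  0.00000000e+00,
         1.00000000e+00]])}
```

View pics/top0.png

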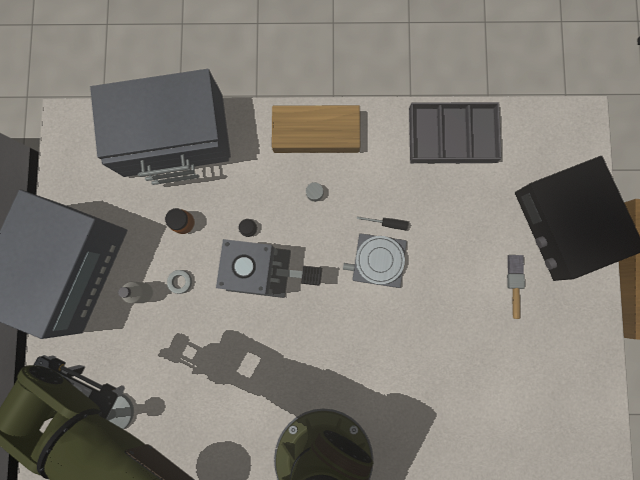

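View pics/scene0.png

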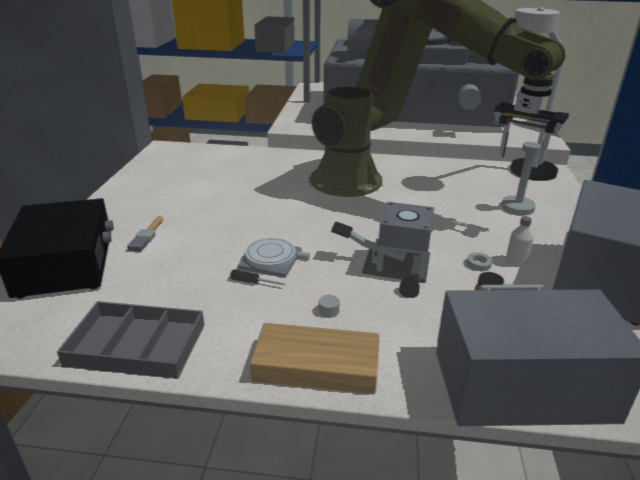

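The top view shows the fixture, with the cell at about (244,266), the pad at about (313,275) and the stage at about (380,260). I'll enlarge that area.

```bash
python3 - <<'E'
import cv2
a=cv2.imread("pics/top0.png")
cv2.imwrite("pics/c1.png",cv2.resize(a[225:305,210:340],None,fx=6,fy=6,interpolation=cv2.INTER_CUBIC))
cv2.imwrite("pics/c2.png",cv2.resize(a[220:300,335:425],None,fx=7,fy=7,interpolation=cv2.INTER_CUBIC))
E
```

```text
(no output)
```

View pics/c1.png

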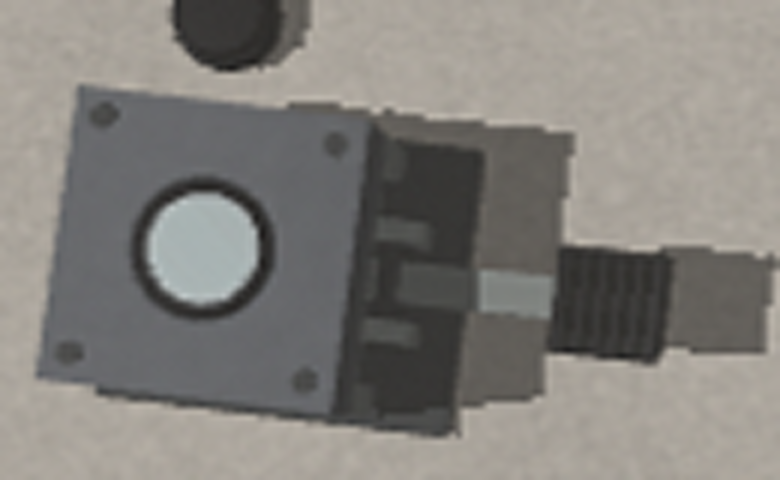

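View pics/c2.png

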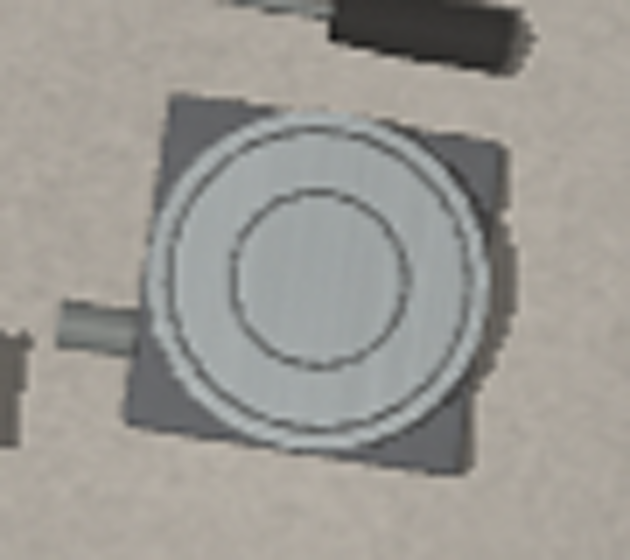

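Crop readings:
- Nest centre at (203,248), with block corners at (80,87), (376,117), (332,414) and (38,378).
- Pad centre at about (611,304).
- Stage centre at (320,279) in its own crop.

```bash
cat > h.py <<'E'
import numpy as np, cv2
from scipy.spatial.transform import Rotation as R
from station import get_obs, vision
def ray(name,u,v,o=None):
    i=vision.camera_info(name);K=i["camera_matrix"]
    d=np.array([(u-K[0,2])/K[0,0],(v-K[1,2])/K[1,1],1])
    if name=="wrist":
        M=i["mount"];Rt=R.from_euler("xyz",o["eef_rot"]).as_matrix()
        return Rt@M[:3,3]+o["ee_pos"],Rt@M[:3,:3]@d
    Rm=cv2.Rodrigues(i["rvec"])[0];return -Rm.T@i["tvec"],Rm.T@d
def at(name,u,v,z,o=None):
    c,d=ray(name,u,v,o);return c+d*(z-c[2])/d[2]
def proj(name,p):
    i=vision.camera_info(name)
    return cv2.projectPoints(np.array([p],float),i["rvec"],i["tvec"],i["camera_matrix"],None)[0].ravel()
def shift(target,yaw=None):
    "tool-frame mm to world target, and z-turn for tool yaw (down)"
    o=get_obs();Rt=R.from_euler("xyz",o["eef_rot"])
    print("shift mm",np.round(1000*Rt.inv().apply(np.array(target)-o["ee_pos"]),1))
    if yaw is not None:
        T=R.from_euler("xyz",[np.pi,0,yaw]);print("turn",np.round((Rt.inv()*T).as_rotvec(),3))
E
python3 - <<'E'
from h import *
c=lambda x,y,f,a,b:(a+(x+.5)/f-.5,b+(y+.5)/f-.5)
n=at("top",*c(203,248,6,210,225),.148);print("nest",n)
C=[at("top",*c(x,y,6,210,225),.148) for x,y in[(80,87),(376,117),(332,414),(38,378)]]
print(np.round(C,4),"ctr",np.mean(C,0))
d=(C[1]+C[2]-C[0]-C[3])[:2];print("lever dir deg",np.degrees(np.arctan2(d[1],d[0])))
p=at("top",*c(611,304,6,210,225),.087);print("pad",p,p-n,np.linalg.norm((p-n)[:2]),np.degrees(np.arctan2(*(p-n)[1::-1])))
s=at("top",*c(320,279,7,335,220),.03);print("stage",s)
for q in(n,p,s):print(proj("scene",q))
E
```

```text
nest [0.4964563  0.19008197 0.148     ]
[[0.5619 0.2413 0.148 ]
 [0.5495 0.1209 0.148 ]
 [0.4298 0.1371 0.148 ]
 [0.4443 0.2555 0.148 ]] ctr [0.49638847 0.18868518 0.148     ]
lever dir deg -96.4289892952926
pad [0.47656651 0.0277719  0.087     ] [-0.01988979 -0.16231006 -0.061     ] 0.16352418769137836 -96.98630476635584
stage [ 0.52101425 -0.15301813  0.03      ]
[406.8758207  214.98614079]
[340.82791608 227.68597214]
[268.82607443 250.22545905]
```

```bash
python3 - <<'E'
import cv2
a=cv2.imread("pics/scene0.png")
cv2.imwrite("pics/c3.png",cv2.resize(a[190:290,235:445],None,fx=3.8,fy=3.8,interpolation=cv2.INTER_CUBIC))
E
```

```text
(no output)
```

View pics/c3.png

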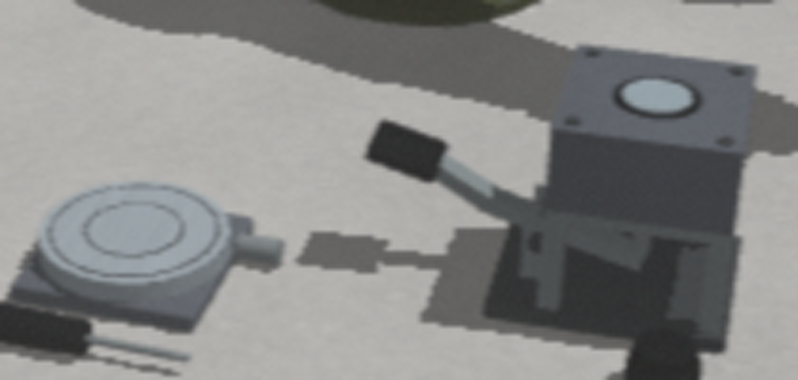

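The two cameras agree to within a few mm. Next I'll go above the pad with the jaws across the lever (yaw 1.457), then look with the wrist camera.

```bash
python3 - <<'E'
from h import *
shift([.4766,.0278,.25],1.457)
E
```

```text
shift mm [-418.5 -320.1  -44.8]
turn [-1.000e-03  1.000e-03  1.241e+00]
```

>>> {"name": "play_rows", "arguments": {"moves": [{"claw":1,"linear":[-20,-15,-45],"turn":[0,0,0.1]},{"claw":1,"linear":[-70,-54,-45],"turn":[0,0,0.25]},{"claw":1,"linear":[-119,-91,-45],"turn":[0,0,0.4]},{"claw":1,"linear":[-168,-128,-45],"turn":[0,0,0.55]},{"claw":1,"linear":[-217,-166,-45],"turn":[0,0,0.7]},{"claw":0.5,"linear":[-266,-203,-45],"turn":[0,0,0.85]},{"claw":0,"linear":[-315,-241,-45],"turn":[0,0,1.0]},{"claw":0,"linear":[-365,-279,-45],"turn":[0,0,1.15]}], "force": 20}}

```text
time_s: 1.1
ee_pos: [0.4462, 0.0861, 0.2502]
eef_rot: [-3.141, 0.001, 1.543]
force: [0.7, 0.4, 0.5]
grip_width: 0.0674
```

```bash
python3 - <<'E'
from h import *
shift([.4766,.0278,.25],1.457)
E
```

```text
shift mm [-57.5  32.    0.3]
turn [-0.     0.001  0.086]
```

>>> {"name": "play_rows", "arguments": {"moves": [{"claw":0,"linear":[-40,22,0],"turn":[0,0,0.06]},{"claw":0,"linear":[-57.5,32,0],"turn":[0,0,0.086]},{"claw":0,"linear":[-57.5,32,0],"turn":[0,0,0.086]},{"claw":0,"linear":[-57.5,32,0],"turn":[0,0,0.086]}]}}

```text
time_s: 1.6
ee_pos: [0.4763, 0.0284, 0.2501]
eef_rot: [-3.141, 0.001, 1.458]
force: [0.1, -0.1, 0.3]
grip_width: 0.0277
```

```bash
python3 - <<'E'
from h import *
o=get_obs();print(o["ee_pos"],o["eef_rot"],o["grip_width"],o["force"]);cv2.imwrite("pics/w1.png",vision.camera("wrist"))
E
```

```text
[0.47626737 0.02843335 0.2501153 ] [-3.14086173e+00  7.72622232e-04  1.45784222e+00] 0.02765998585488099 [ 0.10233883 -0.08162798  0.32377012]
```

View pics/w1.png

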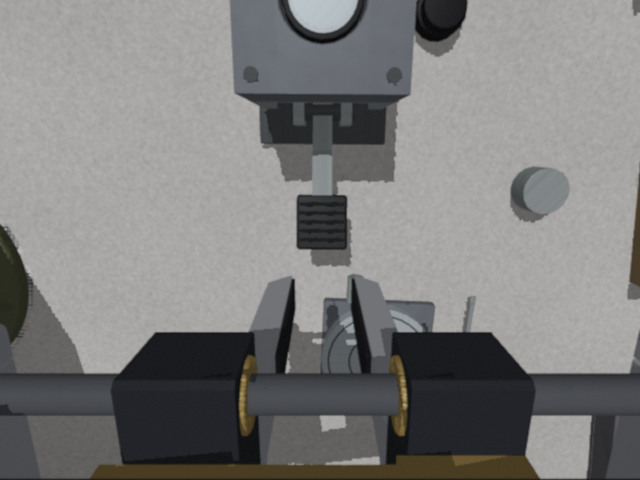

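The wrist view shows the pad centre at about (322,222), its corners at about (298,196) and (347,248), and the nest rim at the top edge, centred near column 322.

```bash
python3 - <<'E'
from h import *
o=get_obs()
for u,v,z in[(322,222,.087),(299,197,.087),(346,197,.087),(347,247,.087),(297,247,.087),(232,95,.148),(411,98,.148),(322,42,.148),(280,0,.148),(365,0,.148)]:print(u,v,at("wrist",u,v,z,o))
n=np.array([.4965,.1895]);d=np.array([np.cos(np.radians(-96.6)),np.sin(np.radians(-96.6))])
L=.1632
r0=np.array([L-.065,.045])
for th in(0,.06,.2,.3,.4,.5,.53,.56):
    c,s=np.cos(th),np.sin(th);a=r0[0]*c+r0[1]*s;b=-r0[0]*s+r0[1]*c
    print(th,np.round([*(n+d*(.065+a)),.042+b],4), "along",round(a-r0[0],4))
shift([.4766,.0278,.100],1.457)
E
```

```text
322 222 [0.47448678 0.03096955 0.087     ]
299 197 [0.45684952 0.0556771  0.087     ]
346 197 [0.49811716 0.05098907 0.087     ]
347 247 [0.49454268 0.0052116  0.087     ]
297 247 [0.44914016 0.01036848 0.087     ]
232 95 [0.42523158 0.13844166 0.148     ]
411 98 [0.54614945 0.12276453 0.148     ]
322 42 [0.48980824 0.16416666 0.148     ]
280 0 [0.46577678 0.19164351 0.148     ]
365 0 [0.52005282 0.1854742  0.148     ]
0 [0.4777 0.0274 0.087 ] along 0.0
0.06 [0.4775 0.0249 0.081 ] along 0.0025
0.2 [0.4769 0.0204 0.0666] along 0.007
0.3 [0.4767 0.0185 0.056 ] along 0.0089
0.4 [0.4766 0.0177 0.0452] along 0.0098
0.5 [0.4766 0.0179 0.0344] along 0.0096
0.53 [0.4767 0.0182 0.0312] along 0.0093
0.56 [0.4767 0.0185 0.028 ] along 0.0089
shift mm [ -0.7   0.5 150.3]
turn [-0.     0.001  0.001]
```

>>> {"name": "play_rows", "arguments": {"moves": [{"claw":0,"linear":[0,0.5,50]},{"claw":0,"linear":[0,0.5,100]},{"claw":0,"linear":[-1,0.5,140]},{"claw":0,"linear":[-1,0.5,152]},{"claw":0,"linear":[-2,0.5,158]},{"claw":0,"linear":[-3,0.5,163]},{"claw":0,"linear":[-3.5,0.5,168]},{"claw":0,"linear":[-4.5,0.5,173]}]}}

```text
schema error: expected keys claw, linear, turn
```

>>> {"name": "play_rows", "arguments": {"moves": [{"claw":0,"linear":[0,0.5,50],"turn":[0,0,0]},{"claw":0,"linear":[0,0.5,100],"turn":[0,0,0]},{"claw":0,"linear":[-1,0.5,140],"turn":[0,0,0]},{"claw":0,"linear":[-1,0.5,152],"turn":[0,0,0]},{"claw":0,"linear":[-2,0.5,158],"turn":[0,0,0]},{"claw":0,"linear":[-3,0.5,163],"turn":[0,0,0]},{"claw":0,"linear":[-3.5,0.5,168],"turn":[0,0,0]},{"claw":0,"linear":[-4.5,0.5,173],"turn":[0,0,0]}]}}

```text
time_s: 2.65
ee_pos: [0.4771, 0.0236, 0.0784]
eef_rot: [3.139, 0.001, 1.458]
force: [-0.2, -3.0, 7.1]
grip_width: 0.0001
```

>>> {"name": "play_rows", "arguments": {"moves": [{"claw":0,"linear":[-1.5,0,5],"turn":[0,0,0]},{"claw":0,"linear":[-3,0,10],"turn":[0,0,0]},{"claw":0,"linear":[-4,0,15],"turn":[0,0,0]},{"claw":0,"linear":[-5,0,20],"turn":[0,0,0]},{"claw":0,"linear":[-5.5,0,25],"turn":[0,0,0]},{"claw":0,"linear":[-6,0,30],"turn":[0,0,0]},{"claw":0,"linear":[-6,0,35],"turn":[0,0,0]},{"claw":0,"linear":[-6,0,40],"turn":[0,0,0]}]}}

```text
time_s: 3.65
ee_pos: [0.4768, 0.0174, 0.0391]
eef_rot: [3.138, 0.001, 1.458]
force: [-2.9, 0.2, 6.6]
grip_width: 0.0004
```

```bash
python3 - <<'E'
from h import *
o=get_obs();print(o["ee_pos"],o["force"])
a=vision.camera("scene")
cv2.imwrite("pics/s2.png",cv2.resize(a[180:290,235:445],None,fx=3.8,fy=3.8,interpolation=cv2.INTER_CUBIC))
E
```

```text
[0.47682154 0.01739896 0.03914072] [-2.94561373  0.21458649  6.58010526]
```

View pics/s2.png

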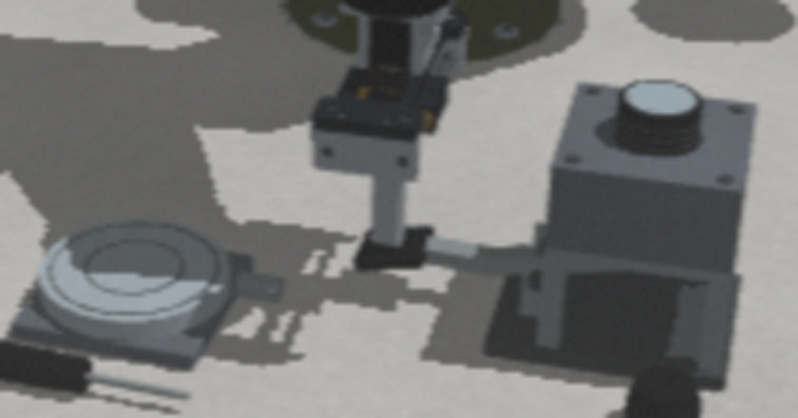

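The lever is going down and the cell is well up. I'll press gently on to the stop.

>>> {"name": "play_rows", "arguments": {"moves": [{"claw":0,"linear":[0,0,2],"turn":[0,0,0]},{"claw":0,"linear":[0,0,4],"turn":[0,0,0]},{"claw":0,"linear":[0.3,0,6],"turn":[0,0,0]},{"claw":0,"linear":[0.5,0,7],"turn":[0,0,0]},{"claw":0,"linear":[0.5,0,7],"turn":[0,0,0]}]}}

```text
time_s: 4.32
ee_pos: [0.477, 0.0178, 0.0327]
eef_rot: [3.138, 0.001, 1.458]
force: [-6.1, -1.4, 11.4]
grip_width: 0.0002
```

>>> {"name": "play_rows", "arguments": {"moves": [{"claw":0,"linear":[0,0,1],"turn":[0,0,0]},{"claw":0,"linear":[0,0,2],"turn":[0,0,0]},{"claw":0,"linear":[0,0,2],"turn":[0,0,0]}]}}

```text
time_s: 4.7
ee_pos: [0.4771, 0.0177, 0.0323]
eef_rot: [3.138, 0.001, 1.458]
force: [-11.5, -0.6, 21.8]
grip_width: 0.0003
```

At the stop: the force rises to 22 N and z is stalled at 32 mm. I'll retract and move over the nest, opening the gripper.

```bash
python3 - <<'E'
from h import *
shift([.495,.189,.26],1.457)
E
```

```text
shift mm [ 171.9   -0.5 -227.9]
turn [0.004 0.001 0.001]
```

>>> {"name": "play_rows", "arguments": {"moves": [{"claw":0,"linear":[0,0,-30],"turn":[0,0,0]},{"claw":0,"linear":[0,0,-90],"turn":[0,0,0]},{"claw":0,"linear":[0,0,-150],"turn":[0,0,0]},{"claw":0.3,"linear":[10,0,-205],"turn":[0.004,0,0]},{"claw":1,"linear":[50,0,-228],"turn":[0.004,0,0]},{"claw":1,"linear":[100,0,-228],"turn":[0.004,0,0]},{"claw":1,"linear":[150,0,-228],"turn":[0.004,0,0]},{"claw":1,"linear":[172,0,-228],"turn":[0.004,0,0]}]}}

```text
time_s: 5.7
ee_pos: [0.4955, 0.1913, 0.2605]
eef_rot: [3.141, 0.001, 1.46]
force: [-0.3, 0.2, -0.3]
grip_width: 0.047
```

>>> {"name": "play_rows", "arguments": {"moves": [{"claw":1,"linear":[0,0,0],"turn":[0,0,0]},{"claw":1,"linear":[0,0,0],"turn":[0,0,0]}]}}

```text
time_s: 5.95
ee_pos: [0.4954, 0.1907, 0.2608]
eef_rot: [3.14, 0.001, 1.46]
force: [-0.3, -0.3, 0.3]
grip_width: 0.0673
```

```bash
python3 - <<'E'
from h import *
o=get_obs();print(o["ee_pos"],o["eef_rot"],o["force"],o["grip_width"])
cv2.imwrite("pics/w3.png",vision.camera("wrist"))
cv2.imwrite("pics/t3.png",vision.camera("top"))
a=vision.camera("scene")
cv2.imwrite("pics/s3.png",cv2.resize(a[180:290,235:445],None,fx=3.8,fy=3.8,interpolation=cv2.INTER_CUBIC))
E
```

```text
[0.49544815 0.19073818 0.26084571] [3.14034328e+00 6.78464911e-04 1.46016368e+00] [-0.28251728 -0.28380017  0.33813337] 0.06727423909273089
```

View pics/w3.png

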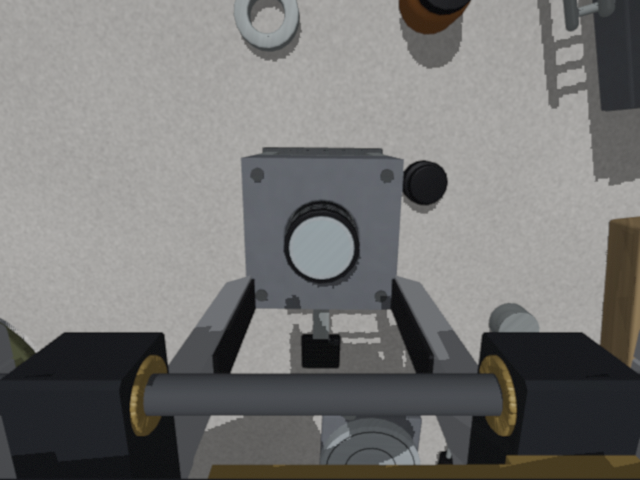

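View pics/s3.png

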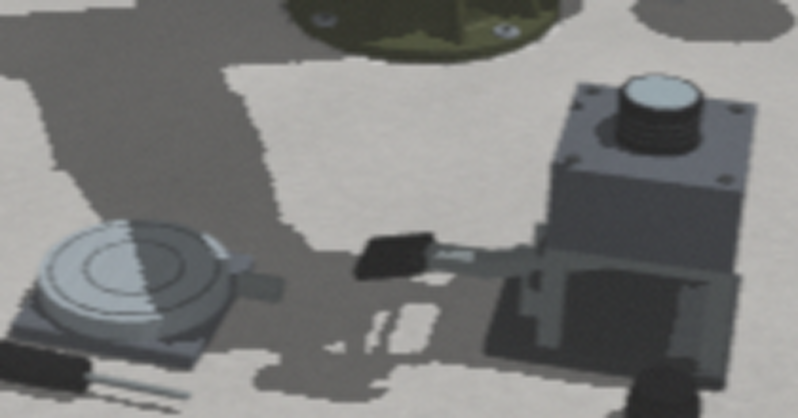

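The lever is down and the cell stands proud. In the wrist view the glass centre is at (322,247). I'll cross-check it in the top view.

```bash
python3 - <<'E'
from h import *
o=get_obs()
print(at("wrist",322,247,.178,o), at("wrist",358,247,.178,o),at("wrist",285,247,.178,o))
a=cv2.imread("pics/t3.png");print(proj("top",[.495,.19,.178]))
cv2.imwrite("pics/c4.png",cv2.resize(a[225:305,200:330],None,fx=6,fy=6,interpolation=cv2.INTER_CUBIC))
E
```

```text
[0.49397124 0.19203938 0.178     ] [0.51898791 0.18920936 0.178     ] [0.46826676 0.19494721 0.178     ]
[241.21169201 265.70206155]
```

View pics/c4.png

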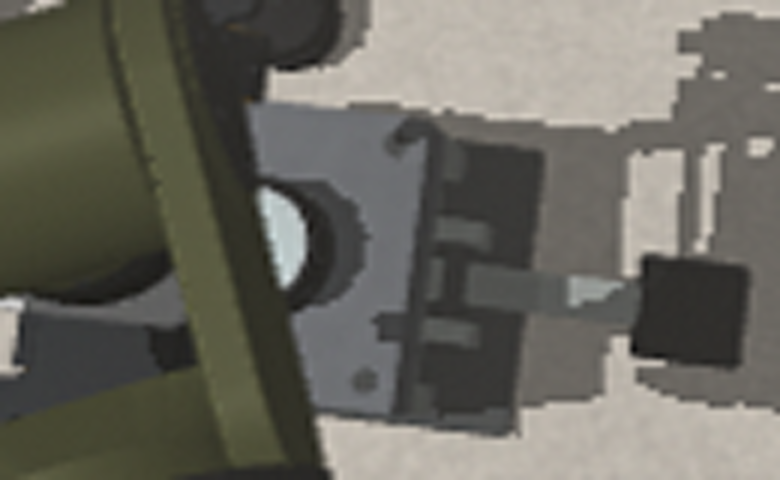

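```bash
python3 - <<'E'
from h import *
shift([.4947,.1912,.152],1.457)
E
```

```text
shift mm [  0.7  -1.  108.8]
turn [0.001 0.001 0.002]
```

>>> {"name": "play_rows", "arguments": {"moves": [{"claw":1,"linear":[0.7,-1,0],"turn":[0,0,0]},{"claw":1,"linear":[0.7,-1,0],"turn":[0,0,0]},{"claw":1,"linear":[0.7,-1,30],"turn":[0.001,0.001,0]},{"claw":1,"linear":[0.7,-1,60],"turn":[0.001,0.001,0]},{"claw":1,"linear":[0.7,-1,85],"turn":[0.001,0.001,0]},{"claw":1,"linear":[0.7,-1,102],"turn":[0.001,0.001,0]},{"claw":1,"linear":[0.7,-1,109],"turn":[0.001,0.001,0]},{"claw":1,"linear":[0.7,-1,109],"turn":[0.001,0.001,0]}]}}

```text
time_s: 7.1
ee_pos: [0.4949, 0.1912, 0.152]
eef_rot: [3.141, -0.0, 1.459]
force: [0.4, -0.1, -0.6]
grip_width: 0.0935
```

>>> {"name": "play_rows", "arguments": {"moves": [{"claw":0.62,"linear":[0,0,0],"turn":[0,0,0]},{"claw":0.4,"linear":[0,0,0],"turn":[0,0,0]},{"claw":0.4,"linear":[0,0,0],"turn":[0,0,0]},{"claw":0.4,"linear":[0,0,0],"turn":[0,0,0]},{"claw":0.4,"linear":[0,0,0],"turn":[0,0,0]},{"claw":0.4,"linear":[0,0,0],"turn":[0,0,0]}], "force": 30}}

```text
time_s: 7.85
ee_pos: [0.4949, 0.1912, 0.1521]
eef_rot: [3.141, -0.0, 1.459]
force: [-1.3, 0.7, 0.6]
grip_width: 0.0536
```

```bash
python3 - <<'E'
from h import *
o=get_obs();print(o["ee_pos"],o["eef_rot"],o["force"],o["grip_width"])
cv2.imwrite("pics/w4.png",vision.camera("wrist"))
E
```

```text
[0.49487576 0.19119812 0.15209775] [ 3.14125159e+00 -4.32138642e-04  1.45915932e+00] [-1.31237479  0.65583259  0.64915613] 0.053617464619543635
```

View pics/w4.png

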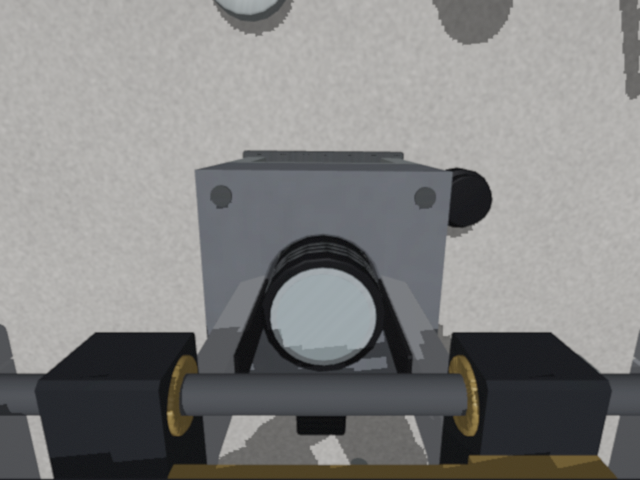

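The cell is gripped, 53.6 mm wide between the fingers and with hardly any side force. I'll lift slowly.

>>> {"name": "play_rows", "arguments": {"moves": [{"claw":0.4,"linear":[0,0,-4],"turn":[0,0,0]},{"claw":0.4,"linear":[0,0,-10],"turn":[0,0,0]},{"claw":0.4,"linear":[0,0,-18],"turn":[0,0,0]},{"claw":0.4,"linear":[0,0,-28],"turn":[0,0,0]},{"claw":0.4,"linear":[0,0,-40],"turn":[0,0,0]},{"claw":0.4,"linear":[0,0,-54],"turn":[0,0,0]},{"claw":0.4,"linear":[0,0,-66],"turn":[0,0,0]},{"claw":0.4,"linear":[0,0,-70],"turn":[0,0,0]}]}}

```text
time_s: 8.9
ee_pos: [0.4951, 0.1912, 0.2231]
eef_rot: [3.14, -0.001, 1.459]
force: [0.7, 0.8, -3.1]
grip_width: 0.0533
```

```bash
python3 - <<'E'
from h import *
o=get_obs();print(o["ee_pos"],o["eef_rot"],o["force"],o["grip_width"])
cv2.imwrite("pics/w5.png",vision.camera("wrist"))
a=vision.camera("scene")
cv2.imwrite("pics/s5.png",cv2.resize(a[140:290,235:445],None,fx=3.8,fy=3.8,interpolation=cv2.INTER_CUBIC))
E
```

```text
[0.49509121 0.19124853 0.22312886] [ 3.14006712e+00 -9.41879646e-04  1.45916949e+00] [ 0.68584201  0.77840798 -3.05998809] 0.053331818996541915
```

View pics/w5.png

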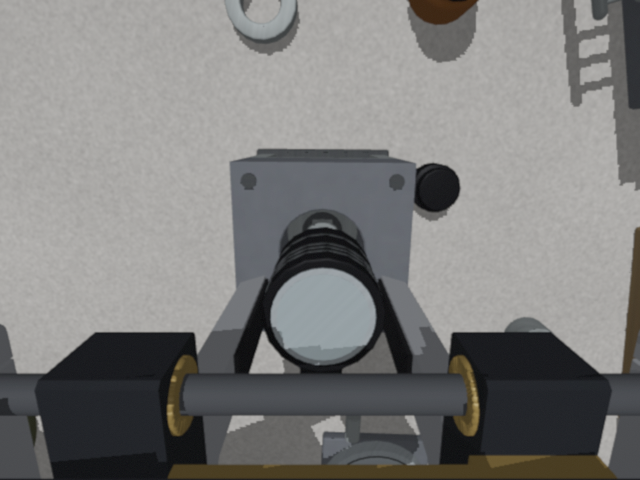

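View pics/s5.png

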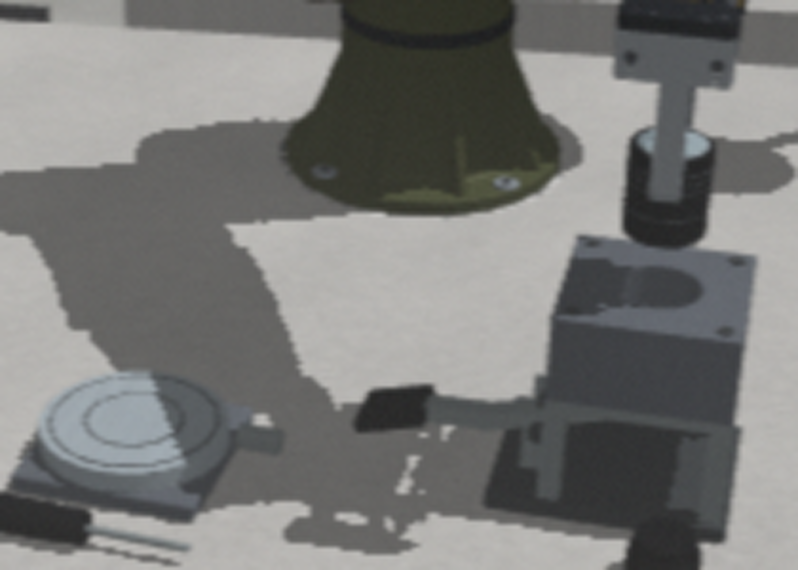

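The cell is clear of the nest and upright, with a load of about 3 N. I'll fly past the stage so the wrist camera can measure it unobstructed.

```bash
python3 - <<'E'
from h import *
o=get_obs()
c=at("wrist",323,316,o["ee_pos"][2]+.026,o);Rt=R.from_euler("xyz",o["eef_rot"]);print("cell in tool",Rt.inv().apply(c-o["ee_pos"])*1000)
print("stage from scene",at("scene",235+134.5/3.8-.4,140+419.5/3.8-.4,.03))
shift([.52,-.28,.25],1.457)
E
```

```text
cell in tool [  1.18582411  -1.2306353  -26.00019734]
stage from scene [ 0.51950018 -0.1502735   0.03      ]
shift mm [-465.5   77.4  -27.8]
turn [ 0.001 -0.001  0.002]
```

>>> {"name": "play_rows", "arguments": {"moves": [{"claw":0.4,"linear":[-5,1,-20],"turn":[0,0,0]},{"claw":0.4,"linear":[-30,5,-28],"turn":[0,0,0]},{"claw":0.4,"linear":[-80,13,-28],"turn":[0,0,0]},{"claw":0.4,"linear":[-135,22,-28],"turn":[0,0,0]},{"claw":0.4,"linear":[-190,31,-28],"turn":[0,0,0]},{"claw":0.4,"linear":[-245,40,-28],"turn":[0,0,0]},{"claw":0.4,"linear":[-300,50,-28],"turn":[0,0,0]},{"claw":0.4,"linear":[-350,58,-28],"turn":[0,0,0]}]}}

```text
time_s: 10.0
ee_pos: [0.5132, -0.165, 0.2497]
eef_rot: [3.142, -0.001, 1.459]
force: [-0.2, -0.3, -3.0]
grip_width: 0.0536
```

>>> {"name": "play_rows", "arguments": {"moves": [{"claw":0.4,"linear":[-40,7,0],"turn":[0,0,0]},{"claw":0.4,"linear":[-80,14,0],"turn":[0,0,0]},{"claw":0.4,"linear":[-105,18,0],"turn":[0,0,0]},{"claw":0.4,"linear":[-110,19,0],"turn":[0,0,0]},{"claw":0.4,"linear":[-110,19,0],"turn":[0,0,0]}]}}

```text
time_s: 10.62
ee_pos: [0.5198, -0.276, 0.2492]
eef_rot: [-3.141, -0.001, 1.459]
force: [0.4, 0.6, -2.5]
grip_width: 0.0536
```

```bash
python3 - <<'E'
from h import *
o=get_obs();print(o["ee_pos"],o["eef_rot"],o["force"],o["grip_width"])
cv2.imwrite("pics/w6.png",vision.camera("wrist"))
E
```

```text
[ 0.51975483 -0.27603417  0.24920281] [-3.14097523e+00 -1.33531913e-03  1.45864427e+00] [ 0.43927933  0.59861189 -2.45140218] 0.05356420232818496
```

View pics/w6.png

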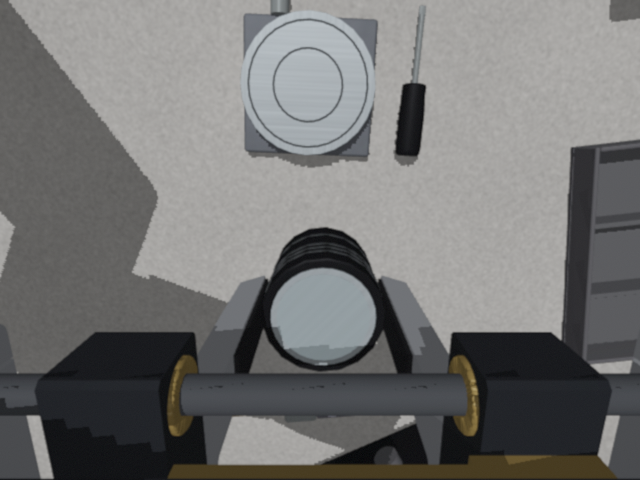

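The stage's inner circle is centred at about (308,84) in this view, and the cell at (323,316).

```bash
python3 - <<'E'
from h import *
o=get_obs()
print(at("wrist",308,84,.03,o),at("wrist",308.5,12,.03,o),at("wrist",308.5,155,.03,o))
shift([.5195,-.1523,.250],1.457)
shift([.5195,-.1523,.063],1.457)
E
```

```text
[ 0.51853583 -0.14920997  0.03      ] [ 0.52649375 -0.08798311  0.03      ] [ 0.51096001 -0.21520871  0.03      ]
shift mm [122.6 -14.1  -0.4]
turn [-0.    -0.001  0.002]
shift mm [122.3 -14.  186.6]
turn [-0.    -0.001  0.002]
```

>>> {"name": "play_rows", "arguments": {"moves": [{"claw":0.4,"linear":[40,-5,0],"turn":[0,0,0]},{"claw":0.4,"linear":[90,-11,0],"turn":[0,0,0]},{"claw":0.4,"linear":[123,-14.5,10],"turn":[0,0,0]},{"claw":0.4,"linear":[123,-14.5,55],"turn":[0,0,0]},{"claw":0.4,"linear":[123,-14.5,100],"turn":[0,0,0]},{"claw":0.4,"linear":[123,-14.5,140],"turn":[0,0,0]},{"claw":0.4,"linear":[123,-14.5,165],"turn":[0,0,0]},{"claw":0.4,"linear":[123,-14.5,174],"turn":[0,0,0]}]}}

```text
time_s: 11.68
ee_pos: [0.5186, -0.1506, 0.0746]
eef_rot: [-3.14, -0.002, 1.46]
force: [0.6, 0.0, -2.6]
grip_width: 0.0536
```

```bash
python3 - <<'E'
from h import *
o=get_obs();print(o["ee_pos"],o["eef_rot"],o["force"],o["grip_width"])
shift([.520,-.152,.064],1.457)
a=vision.camera("scene")
cv2.imwrite("pics/s7.png",cv2.resize(a[180:290,215:345],None,fx=5,fy=5,interpolation=cv2.INTER_CUBIC))
E
```

```text
[ 0.51861386 -0.15057799  0.07461255] [-3.13966210e+00 -1.67414910e-03  1.46028603e+00] [ 0.60675018  0.04363307 -2.55950059] 0.05363161068849429
shift mm [-1.3  1.6 10.6]
turn [-0.002 -0.002  0.003]
```

View pics/s7.png

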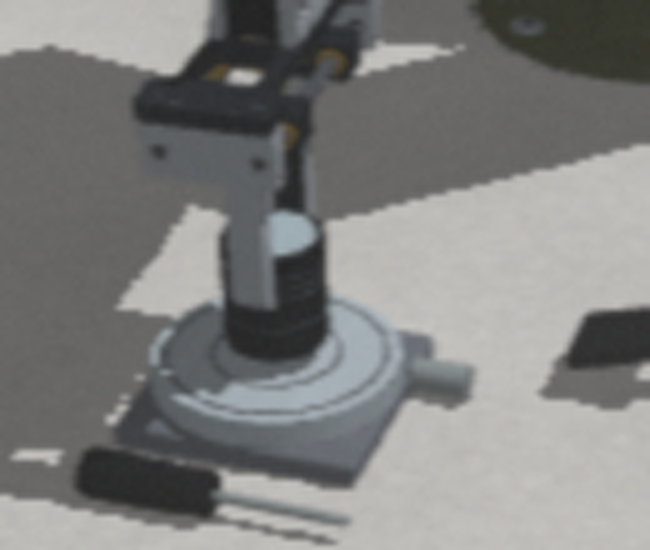

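The cell hangs upright about 10 mm over the stage centre. I'll lower it gently.

>>> {"name": "play_rows", "arguments": {"moves": [{"claw":0.4,"linear":[-1,1,3],"turn":[-0.002,-0.002,0]},{"claw":0.4,"linear":[-1,1,6],"turn":[-0.002,-0.002,0]},{"claw":0.4,"linear":[-1,1,8],"turn":[-0.002,-0.002,0]},{"claw":0.4,"linear":[-1,1,9],"turn":[-0.002,-0.002,0]},{"claw":0.4,"linear":[-1,1,9.5],"turn":[-0.002,-0.002,0]},{"claw":0.4,"linear":[-1,1,9.5],"turn":[-0.002,-0.002,0]}]}}

```text
time_s: 12.48
ee_pos: [0.5195, -0.1518, 0.0649]
eef_rot: [3.141, 0.0, 1.46]
force: [-0.0, 0.2, -2.5]
grip_width: 0.0537
```

>>> {"name": "play_rows", "arguments": {"moves": [{"claw":0.4,"linear":[0,0,0.7],"turn":[0,0,0]},{"claw":0.4,"linear":[0,0,1.4],"turn":[0,0,0]},{"claw":0.4,"linear":[0,0,1.4],"turn":[0,0,0]}]}}

```text
time_s: 12.85
ee_pos: [0.5196, -0.1519, 0.0642]
eef_rot: [3.141, 0.001, 1.46]
force: [-3.6, 1.3, 5.4]
grip_width: 0.0538
```

Contact: the vertical force went from -2.5 to +5.4 N. Now releasing and backing off straight up.

>>> {"name": "play_rows", "arguments": {"moves": [{"claw":0.6,"linear":[0,0,0],"turn":[0,0,0]},{"claw":0.7,"linear":[0,0,0],"turn":[0,0,0]},{"claw":0.9,"linear":[0,0,0],"turn":[0,0,0]},{"claw":1,"linear":[0,0,0],"turn":[0,0,0]},{"claw":1,"linear":[0,0,0],"turn":[0,0,0]}]}}

```text
time_s: 13.48
ee_pos: [0.5196, -0.1519, 0.0642]
eef_rot: [3.141, 0.001, 1.46]
force: [-0.7, 1.2, 0.4]
grip_width: 0.0919
```

>>> {"name": "play_rows", "arguments": {"moves": [{"claw":1,"linear":[0,0,-5],"turn":[0,0,0]},{"claw":1,"linear":[0,0,-20],"turn":[0,0,0]},{"claw":1,"linear":[0,0,-50],"turn":[0,0,0]},{"claw":1,"linear":[0,0,-90],"turn":[0,0,0]},{"claw":1,"linear":[0,0,-130],"turn":[0,0,0]},{"claw":1,"linear":[0,0,-170],"turn":[0,0,0]},{"claw":1,"linear":[-50,0,-185],"turn":[0,0,0]},{"claw":1,"linear":[-100,0,-185],"turn":[0,0,0]}]}}

```text
time_s: 14.48
ee_pos: [0.5087, -0.2523, 0.2522]
eef_rot: [3.138, 0.002, 1.461]
force: [0.6, 0.7, -0.3]
grip_width: 0.0937
```

```bash
python3 - <<'E'
from h import *
o=get_obs();print(o["time_s"],o["ee_pos"],o["force"],o["grip_width"])
cv2.imwrite("pics/w8.png",vision.camera("wrist"))
a=vision.camera("scene");cv2.imwrite("pics/s8.png",a)
b=vision.camera("top");cv2.imwrite("pics/t8.png",b)
cv2.imwrite("pics/c8.png",np.hstack([cv2.resize(a[190:290,215:345],(400,308)),cv2.resize(b[210:310,315:445],(400,308))]))
E
```

```text
14.475 [ 0.50867733 -0.25228497  0.25219354] [ 0.63427305  0.71784253 -0.27779468] 0.09373390195691178
```

View pics/w8.png

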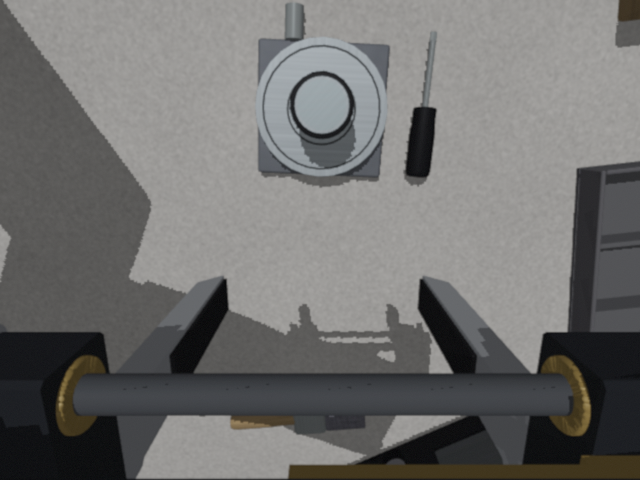

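View pics/s8.png

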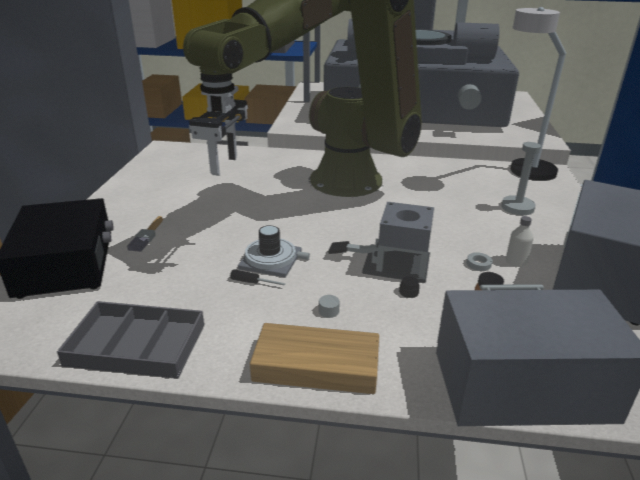

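View pics/c8.png

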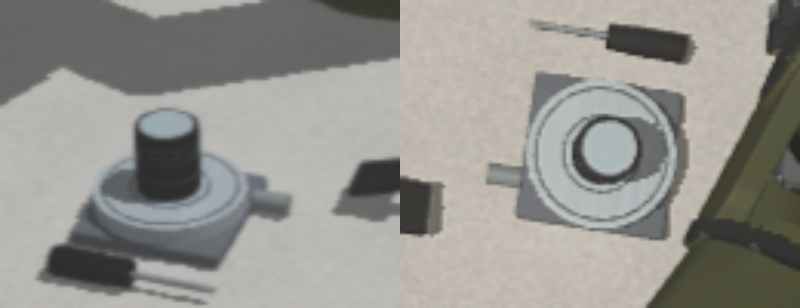

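Upright, glass up, bystanders unmoved by eye. I'll check the centring numerically: the wrist view has the cell top at (322.5,104) and the stage disc at (257–387, 38–176).

```bash
python3 - <<'E'
from h import *
o=get_obs()
L=at("wrist",257,107,.03,o);Rr=at("wrist",387,107,.03,o);T=at("wrist",322,38,.03,o);B=at("wrist",322,176,.03,o)
print("stage w",(L+Rr)[0]/2,(T+B)[1]/2,"cell w",at("wrist",322.5,104.5,.09,o))
t=lambda x,y:(315+(x-400)*130/400,210+y*100/308)
print("cell t",at("top",*t(610,148.5),.09),"stage t",at("top",*t(601,154),.03))
s=lambda x,y:(215+x*130/400,190+y*100/308)
print("cell s",at("scene",*s(167,125),.09),"stage s",at("scene",*s(169,195),.03))
a=cv2.imread("pics/top0.png");b=cv2.imread("pics/t8.png");d=cv2.absdiff(a,b).max(2)
for n,(x,y) in dict(spare=(248,228),disc=(316,191),drv=(384,221),ring=(179,282),jar=(179,220),clean=(135,291),brush=(516,285)).items():print(n,(d[y-14:y+15,x-14:x+15]>40).sum())
E
```

```text
stage w 0.5180227010850149 -0.15173092997901075 cell w [ 0.51817816 -0.15147052  0.09      ]
cell t [ 0.51937705 -0.15439384  0.09      ] stage t [ 0.51949225 -0.15310229  0.03      ]
cell s [ 0.52244529 -0.14900049  0.09      ] stage s [ 0.53495708 -0.14711547  0.03      ]
spare 0
disc 0
drv 0
ring 0
jar 0
clean 0
brush 567
```

The centring error is about 1 mm. The brush pixels differ only because the arm and its shadow now cover it in the top view; its place in the scene view is unchanged. Handing in.

```bash
python3 -c "
from station import hand_in
print(hand_in())"
```

```text
the job is handed in; nothing more can be done
None
```

I pressed the lever pad down to its stop, gripped the raised cell, lifted it out of the nest, and set it down in the middle of the rotary stage. I handed in at about 14.6 s, with the gripper open and well clear.

- **Press:** at the stop the force rose to 22 N with the pad stalled about 32 mm above the bench. The lever stayed down afterwards.
- **Placing:** the cell touched down with only a few newtons and was released without a drop. It stands upright with its glass face up.
- **Centring:** the wrist and top cameras each put the cell within about 1.5 mm of the stage centre. My rough reading of the stage centre in the last scene view was about 12 mm off. That reading was half hidden by the cell and disagreed with my earlier scene reading and both other cameras, so I discounted it.
- **Bystanders:** six showed no change between the first and last top images. The brush's patch did change, because the arm and its shadow now lie over it. In the scene view it looks to be in its original place, but I judged that by eye only.

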